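Set and lock a circuit-board turntable

ROBOT

A 6-joint arm with a two-finger parallel gripper is mounted at the origin on the work surface. World frame = base frame: x ahead of the robot, y to its left, z up, the work surface at z = 0. Lengths are in m, angles in rad, forces in N, time in s.
With the tool pointing down it reaches from about 0.325 to 0.75 m from the base axis. Payload 7.6 kg.
Tool frame: the origin (TCP) lies midway between the tips of the shut fingers; the grasp point (between the pads) lies 19 mm behind it; z points along the fingers, y is the direction in which the jaws open and shut (so a half turn about z gives the same grasp; the last joint's range is limited). The gripper opens to 85 mm and grips with 20 to 120 N. Pads are 22 mm wide; open, the fingers measure 114 mm over their backs; the gripper's body (76 mm by 85 mm) begins 54 mm behind the grasp point. The pads swing forward as they close: fully open they stand 13 mm farther back than shut.
Start: joints at [-1.206, 0.052, 1.401, -0, 1.689, -0.07], TCP at [0.221, -0.476, 0.231] pointing down, gripper open.
Joint ranges: [-2.9, 2.9], [-0.91, 2.17], [0.12, 2.37], [-1.06, 4.2], [0.26, 2.73], [-2.93, 2.93]. Speed limits (rad/s): [2.57, 2.57, 3.01, 3.14, 3.14, 3.14].

INTERFACE

Orientations are given as a unit quaternion [x, y, z, w].
In Python, from workcell import ctrl, eyes gives the robot as it stands.
- The arm moves only by the shell command python3 -m handwheel 'ROWS' [FORCE]. ROWS is JSON, a list of rows, each a list of 3 entries, a list of its own where there are three numbers: the shift along the world's x, y, z in m, then the turn about the world's z in degrees, then the opening, from 0 (shut) to 1 (fully open). A call has 1 to 12 rows; each row is the pose to reach, as a shift and turn from the pose commanded when the call began; what a row does not reach only later rows make up. A row lasts 1/8 s, in which the tool goes at most 62.5 mm and 10.7 degrees, less where a joint would pass 70% of its speed; a pose out of reach is approached as far as the arm can. A call with a gripper value outside its range is refused whole. The fingers move at their own pace and stop on an object; FORCE is the grip in N (left out, the last holds). Time passes only in rows, so rows that repeat a pose let the fingers close. It gives the time, the measured TCP pose, the force and the opening at its end, in the units of the state.
- ctrl.sense(): the state, without advancing time (a new reading comes with each control period).
- eyes.camera(name): name is "scene" or "top" or "wrist"; returns the picture (420x560x3 uint8, red, green, blue); there is no depth.
- eyes.camera_model(name): a dict with "K" (3x3 intrinsics, pixels), "eye" and "attitude" of the camera in the world. Camera axes: x right, y down, z forward; pixel columns grow to the right and rows downward; lengths in m; the calibration is good to about 2 mm. A picture is of the moment at which its call begins: read the wrist's pose just before it. camera_model takes no time and is no camera call; for the wrist camera it gives the pose at the moment of the call.
- ctrl.sign_off(): hands the job in, once; it reports no verdict.
The state is a dict: "t": time; "joint_pos": joint angles; "qd": joint speeds; "tau": joint torques, N m; "tcp_pos": TCP position; "tcp_rot": TCP orientation; "ft_force": force on the tool from outside, world axes, zero at the start; "moment": the same for the moment, N m; "gripper_width": finger opening in m.
Only numpy, scipy, OpenCV 4.12 (cv2) and the standard library are available. Lean on these libraries where they do the work, as an engineer would, in place of code of your own. Each camera call takes 0.05 s, during which the arm holds its last target.

TASK

Push the stud on the circuit-board turntable round with a fingertip, gently and without pinching it, until the index line on the disc lines up with the one long line of the white scale. Leave it there and then press the round lock button on the foot fully down with a fingertip and let it go. Leave the mug, glue bottle, power adapter and carton where they stand.

Things in the scene. Friction and masses are not known exactly. Their poses are not given: they have to be found in the camera images.
- foot: Dark steel foot of the board holder, a heavy plate 220 x 180 x 30 mm (x, y, z) fixed to the desk. Origin: centre of its underside, on the desk; its x axis lies along the 220 mm side, z is up. The turntable's axis stands at x +20 mm, y 0 in this frame, the lock button at x -85 mm, y +60 mm.
- scale: White fixed collar, 168 mm diameter, 6 mm thick, on the foot (top 36 mm above the desk), coaxial with the turntable. Seen as a ring of 60 to 84 mm radius with a black line every 15 degrees: 23 short thin ones (7 mm) and one long thick one (20 x 6 mm). Its angle differs in each start. Origin: on the turntable's axis, on the foot's top; x axis to the long line.
- long_line (a point): Inner end of the long line of the scale, 60 mm from the turntable's axis, 36 mm above the desk.
- turntable: Aluminium disc, 120 mm diameter, top 46 mm above the desk. Turns endlessly both ways about its vertical axis with light drag (0.1 N m, 2 N at the stud) and stays where left. On top: a fixed green circuit board, 42 x 34 mm, at the centre (under 10 mm high) and a black index line, 6 mm wide, from 33 mm radius to the rim. Origin: on the axis, 30 mm above the desk; x axis to the index line.
- index_mark (a point): Outer end of the index line, on the rim of the disc's top, 60 mm from the turntable's axis, 46 mm above the desk.
- stud_top (a point): Centre of the top of the push stud, 78 mm above the desk: an upright black pin of 12 mm diameter, standing 32 mm above the disc, 50 mm from the axis, fixed to the disc at the side opposite to the index line.
- lock_top (a point): Centre of the top of the lock button, a grey round spring button of 28 mm diameter in a black housing on the foot; it is pressed straight down.
- lock (a joint): Travel of the lock button: 0 up, 0.006 m fully pressed (about 5 N); it springs back when let go. Pressing it does not stop the disc from turning.
- mug: White mug, 80 mm diameter, 95 mm tall, loose on the desk beside the foot; origin at the centre of its underside.
- glue: Green glue bottle with a red cap, 42 mm diameter, 125 mm tall, loose on the desk beside the foot; origin at the centre of its underside.
- adapter: Black power adapter, 50 x 65 x 34 mm, loose on the desk beyond the foot; origin at the centre of its underside.
- carton: Small cardboard carton, 60 x 90 x 26 mm, loose on the desk beyond the foot; origin at the centre of its underside.

How it is judged:
By the outcome, as a careful person would: the job done as asked, in the order asked, and still so for the second after the job is handed in, with the robot touching nothing.
It also fails if it takes over 58 s, if anything falls off the work surface, if the arm or the gripper's body presses on something with over 40 N, if the wrist force passes 120 N, or if a joint passes its speed limit or range.

## Working session

There is one attempt and no reset: what is moved stays moved. The work goes in short steps, Python scripts to look and compute and a shell command to move; the robot and the scene stay as the last step left them, time stands still between calls to the robot, and variables do not carry over. Pictures are saved under pics/ and viewed, and the job is handed in when it is done.

```bash
mkdir -p pics; ls; python3 - <<'E'
from workcell import ctrl, eyes
import cv2
print(ctrl.sense())
for n in("scene","top"):
    im=eyes.camera(n); cv2.imwrite(f"pics/{n}0.png",im[:,:,::-1]); print(eyes.camera_model(n))
E
```

```text
pics
{'t': 0.0, 'joint_pos': array([-1.20632167e+00,  5.28225061e-02,  1.40172044e+00,  9.31222836e-06,
        1.68860175e+00, -7.02940411e-02]), 'qd': array([-0.00033667, -0.00041663,  0.00099881,  0.00026624,  0.00039243,
        0.00060716]), 'tau': array([-9.59568229e-05, -3.81667542e+01, -3.60188413e+01, -9.62489958e-05,
        6.10052768e-03, -2.26267900e-05]), 'tcp_pos': array([ 0.22104932, -0.47586535,  0.23048206]), 'tcp_rot': array([ 9.76464512e-01,  2.15676737e-01, -1.09159988e-04, -7.68321107e-04]), 'ft_force': array([0.41817254, 0.2367754 , 0.10175829]), 'moment': array([ 0.01011684,  0.03386777, -0.03370103]), 'gripper_width': 0.08574844917041793}
{'K': array([[393.41563297,   0.        , 276.05952304],
       [  0.        , 393.41563297, 204.11282918],
       [  0.        ,   0.        ,   1.        ]]), 'eye': array([ 1.12017739, -0.27404794,  0.81750163]), 'attitude': array([ 0.83111953,  0.43164767, -0.15711602, -0.3134249 ])}
{'K': array([[504.70692855,   0.        , 279.81101704],
       [  0.        , 504.70692855, 202.93939298],
       [  0.        ,   0.        ,   1.        ]]), 'eye': array([0.56749415, 0.06589134, 1.23327386]), 'attitude': array([ 0.71314747, -0.70061995,  0.01478919, -0.01826583])}
```

View pics/top0.png

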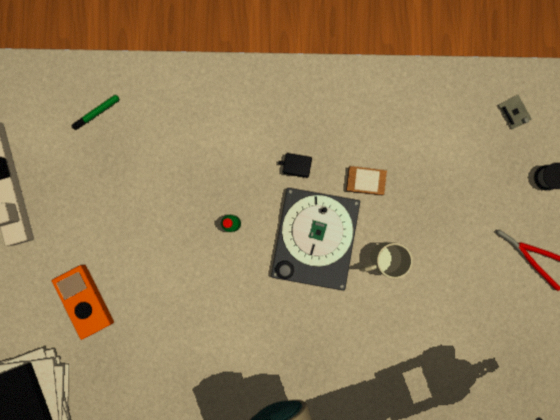

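View pics/scene0.png

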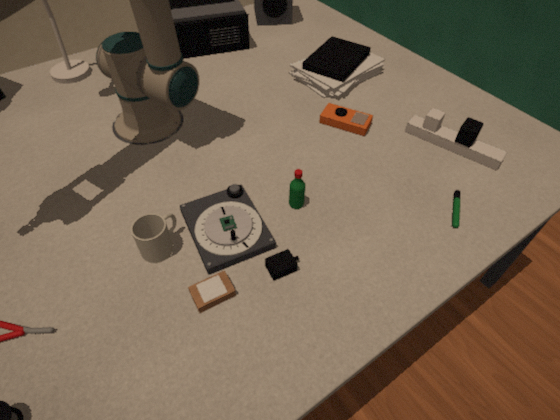

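```bash
python3 - <<'E'
import cv2
a=cv2.imread("pics/top0.png")[175:305,250:425]; cv2.imwrite("pics/z1.png",cv2.resize(a,None,fx=4.5,fy=4.5,interpolation=cv2.INTER_CUBIC))
a=cv2.imread("pics/scene0.png")[170:310,120:320]; cv2.imwrite("pics/z2.png",cv2.resize(a,None,fx=4,fy=4,interpolation=cv2.INTER_CUBIC))
E
```

```text
(no output)
```

View pics/z1.png

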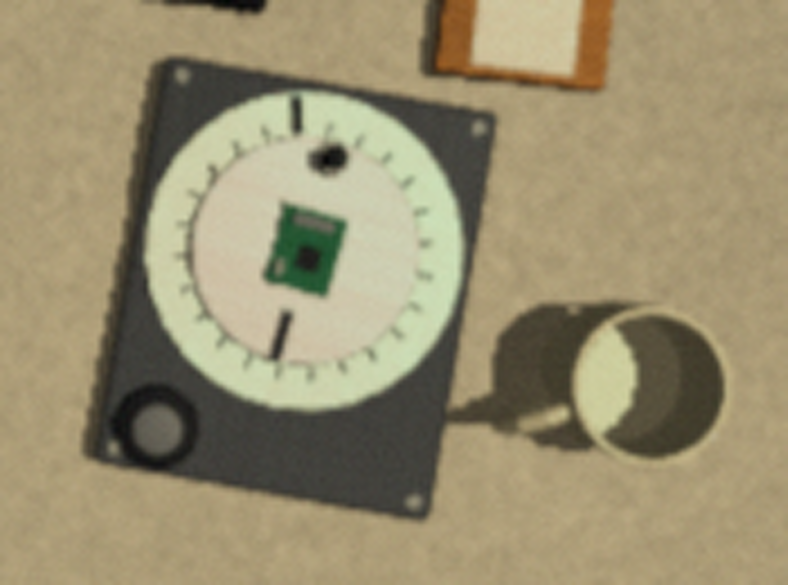

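View pics/z2.png

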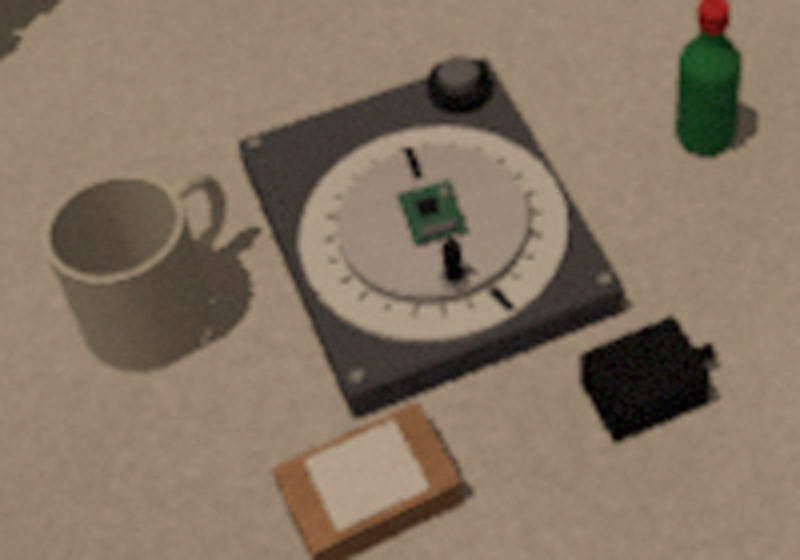

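```bash
cat > h.py <<'E'
import numpy as np, cv2
from scipy.spatial.transform import Rotation as R
from workcell import ctrl, eyes
def ray(cm,uv):
    uv=np.atleast_2d(np.array(uv,float)); d=np.c_[uv,np.ones(len(uv))]@np.linalg.inv(cm["K"]).T
    return R.from_quat(cm["attitude"]).apply(d)
def plane(cm,uv,z):
    d=ray(cm,uv); e=cm["eye"]; return e+d*((z-e[2])/d[:,2])[:,None]
def proj(cm,P):
    p=R.from_quat(cm["attitude"]).inv().apply(np.atleast_2d(P)-cm["eye"])@cm["K"].T
    return p[:,:2]/p[:,2:]
def ang(v): return np.degrees(np.arctan2(v[1],v[0]))
E
python3 - <<'E'
from h import *
cm=eyes.camera_model("top"); im=cv2.imread("pics/top0.png")
hsv=cv2.cvtColor(im,cv2.COLOR_BGR2HSV)
m=((hsv[...,2]>185)).astype(np.uint8); m[:180]=0;m[290:]=0;m[:,:270]=0;m[:,365:]=0
cs,_=cv2.findContours(m,0,1); c=max(cs,key=cv2.contourArea)
h=cv2.convexHull(c)[:,0]; P=plane(cm,h,.036)
A=np.c_[2*P[:,:2],np.ones(len(P))]; s=np.linalg.lstsq(A,(P[:,:2]**2).sum(1),rcond=None)[0]
print("centre",s[:2],"r",np.sqrt(s[2]+s[:2]@s[:2]))
C=s[:2]
o=lambda u,v:(250+u/4.5-.4,175+v/4.5-.4)
for n,uv,z in [("long in",o(297,131),.036),("long out",o(295,98),.036),("idx in",o(288,314),.046),("idx out",o(277,358),.046),("studtop",o(325,152),.078),("lock",o(160,427),.045),("c1",o(172,62),.03),("c2",o(494,115),.03),("c3",o(428,516),.03),("c4",o(90,458),.03),("mug",o(650,385),.095),("carton",o(522,40),.026)]:
    p=plane(cm,[uv],z)[0]; print(n,p.round(4),"r",np.hypot(*(p[:2]-C)).round(4),"ang",ang(p[:2]-C).round(1))
E
```

```text
centre [ 0.5605717  -0.01760171] r 0.08181872530959826
long in [ 0.6231 -0.0127  0.036 ] r 0.0627 ang 4.5
long out [ 0.6405 -0.0114  0.036 ] r 0.0802 ang 4.4
idx in [ 0.5271 -0.0087  0.046 ] r 0.0346 ang 165.2
idx out [ 0.5042 -0.0034  0.046 ] r 0.0582 ang 165.8
studtop [ 0.6107 -0.0243  0.078 ] r 0.0506 ang -7.7
lock [0.4672 0.0569 0.045 ] r 0.1195 ang 141.4
c1 [0.6589 0.0538 0.03  ] r 0.1215 ang 36.0
c2 [ 0.6337 -0.1174  0.03  ] r 0.1237 ang -53.7
c3 [ 0.422  -0.0849  0.03  ] r 0.1541 ang -154.1
c4 [0.449  0.0934 0.03  ] r 0.1574 ang 135.1
mug [ 0.4967 -0.1866  0.095 ] r 0.1806 ang -110.7
carton [ 0.6742 -0.1325  0.026 ] r 0.1616 ang -45.3
```

```bash
python3 - <<'E'
from h import *
C=np.array([.5606,-.0174])
cm=eyes.camera_model("scene"); o=lambda u,v:(120+u/4-.4,170+v/4-.4)
for n,uv,z in [("long in",o(493,289),.036),("long out",o(511,308),.036),("idx in",o(418,174),.046),("idx out",o(408,149),.046),("studtop",o(452,244),.078),("studbase",o(456,279),.046),("lock",o(460,72),.045)]:
    p=plane(cm,[uv],z)[0]; print(n,p.round(4),"r",np.hypot(*(p[:2]-C)).round(4),"ang",ang(p[:2]-C).round(1))
th=np.radians(np.arange(0,360,15))
from workcell import eyes
t=eyes.camera_model("top")
a=np.radians(166-180);S=[*(C+.05*np.r_[np.cos(a),np.sin(a)]),.078]
for n,c in(("top",t),("scene",cm)): print(n,proj(c,S))
E
```

```text
long in [ 0.6222 -0.0112  0.036 ] r 0.062 ang 5.8
long out [ 0.6403 -0.0097  0.036 ] r 0.08 ang 5.5
idx in [ 0.5254 -0.0059  0.046 ] r 0.037 ang 162.0
idx out [ 0.5036 -0.0006  0.046 ] r 0.0595 ang 163.6
studtop [ 0.6078 -0.0278  0.078 ] r 0.0483 ang -12.4
studbase [ 0.6096 -0.0289  0.046 ] r 0.0503 ang -13.2
lock [0.4634 0.063  0.045 ] r 0.1262 ang 140.4
top [[324.06585785 209.11963868]]
scene [[232.27593152 231.30557197]]
```

```bash
python3 -m handwheel '[[[0.03,0.04,0],4,0],[[0.07,0.08,0],8,0],[[0.105,0.125,0],12,0],[[0.14,0.17,0],16,0],[[0.18,0.215,0],20,0],[[0.215,0.26,0],25,0],[[0.25,0.30,0],30,0],[[0.285,0.345,0],35,0],[[0.32,0.39,0],40,0],[[0.36,0.435,-0.03],45,0],[[0.397,0.48,-0.06],48,0],[[0.397,0.48,-0.10],48,0]]' 20; python3 - <<'E'
from h import *
s=ctrl.sense();print(s["tcp_pos"],s["joint_pos"],s["gripper_width"],s["ft_force"])
for n in("wrist","scene"):
    cv2.imwrite(f"pics/{n}1.png",eyes.camera(n)[:,:,::-1])
E
```

```text
t: 1.6
tcp_pos: [0.6198, 0.0069, 0.1303]
tcp_rot: [0.803, 0.596, 0.001, 0.0]
ft_force: [-0.8, 0.2, 0.2]
gripper_width: -0.0001
[0.61978439 0.00691358 0.1303372 ] [-4.86499093e-02  3.66611924e-01  1.24246466e+00  5.21159910e-04
  1.53089061e+00  2.45208158e-01] -0.00012418742745879167 [-0.77015041  0.20186894  0.17273979]
```

View pics/wrist1.png

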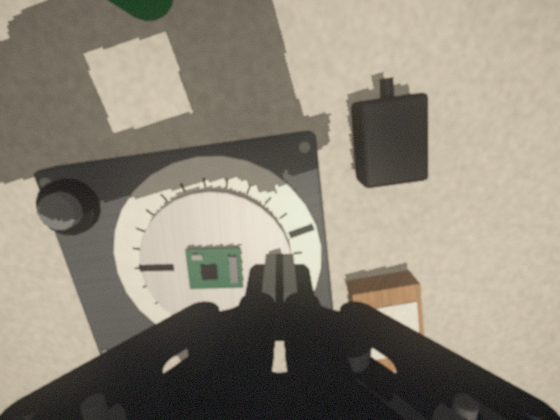

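View pics/scene1.png

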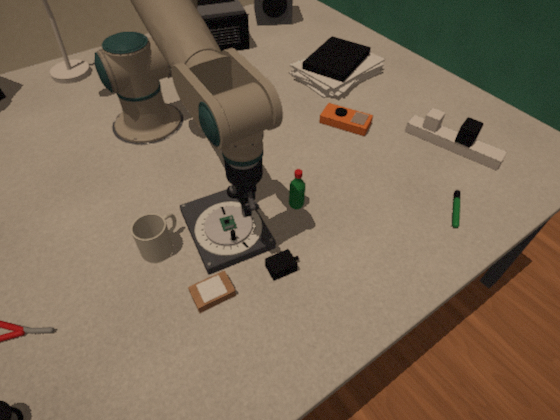

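```bash
python3 -m handwheel '[[[0,0,-0.03],0,0],[[0,0,-0.055],0,0],[[0,0,-0.07],0,0],[[0,0,-0.07],0,0]]'; python3 - <<'E'
from h import *
s=ctrl.sense();print(s["t"],s["tcp_pos"],s["ft_force"])
C=np.array([.5606,-.0174])
x,y=s["tcp_pos"][:2]
# TCP commanded targets along push, contact offset d, psi=th+90 clipped
P0=None
for th in list(range(-15,-190,-8)):
    t=np.radians(th); d=.017
    P=C+.05*np.r_[np.cos(t),np.sin(t)]+d*np.r_[-np.sin(t),np.cos(t)]
    print(th,P.round(4),(P-s["tcp_pos"][:2]).round(4),"psi",th+90)
cv2.imwrite("pics/scene2.png",cv2.resize(eyes.camera("scene")[170:310,120:320,::-1],None,fx=4,fy=4,interpolation=2))
E
```

```text
t: 2.2
tcp_pos: [0.6178, 0.0033, 0.0614]
tcp_rot: [0.805, 0.594, -0.0, -0.0]
ft_force: [0.0, 0.2, 0.5]
gripper_width: 0.0001
2.2 [0.61783601 0.00333395 0.06137535] [0.00182507 0.17966368 0.52083877]
-15 [ 0.6133 -0.0139] [-0.0045 -0.0173] psi 75
-23 [ 0.6133 -0.0213] [-0.0046 -0.0246] psi 67
-31 [ 0.6122 -0.0286] [-0.0056 -0.0319] psi 59
-39 [ 0.6102 -0.0357] [-0.0077 -0.039 ] psi 51
-47 [ 0.6071 -0.0424] [-0.0107 -0.0457] psi 43
-55 [ 0.6032 -0.0486] [-0.0146 -0.0519] psi 35
-63 [ 0.5984 -0.0542] [-0.0194 -0.0576] psi 27
-71 [ 0.593  -0.0591] [-0.0249 -0.0625] psi 19
-79 [ 0.5868 -0.0632] [-0.031  -0.0666] psi 11
-87 [ 0.5802 -0.0664] [-0.0376 -0.0698] psi 3
-95 [ 0.5732 -0.0687] [-0.0447 -0.072 ] psi -5
-103 [ 0.5659 -0.0699] [-0.0519 -0.0733] psi -13
-111 [ 0.5586 -0.0702] [-0.0593 -0.0735] psi -21
-119 [ 0.5512 -0.0694] [-0.0666 -0.0727] psi -29
-127 [ 0.5441 -0.0676] [-0.0737 -0.0709] psi -37
-135 [ 0.5373 -0.0648] [-0.0806 -0.0681] psi -45
-143 [ 0.5309 -0.0611] [-0.0869 -0.0644] psi -53
-151 [ 0.5251 -0.0565] [-0.0927 -0.0598] psi -61
-159 [ 0.52   -0.0512] [-0.0978 -0.0545] psi -69
-167 [ 0.5157 -0.0452] [-0.1021 -0.0485] psi -77
-175 [ 0.5123 -0.0387] [-0.1056 -0.042 ] psi -85
-183 [ 0.5098 -0.0318] [-0.1081 -0.0351] psi -93
```

View pics/scene2.png

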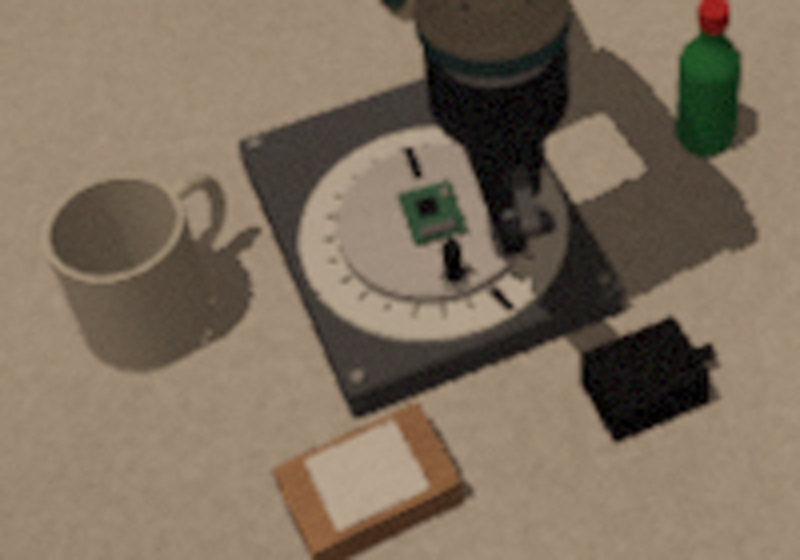

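```bash
python3 -m handwheel '[[[-0.002,-0.009,0],0,0],[[-0.004,-0.015,0],0,0],[[-0.0045,-0.019,0],-2,0],[[-0.0045,-0.0246,0],-6,0],[[-0.005,-0.028,0],-10,0],[[-0.0056,-0.032,0],-14,0],[[-0.0065,-0.0355,0],-18,0],[[-0.0077,-0.039,0],-22,0],[[-0.0107,-0.0457,0],-30,0],[[-0.0146,-0.0519,0],-38,0],[[-0.0194,-0.0576,0],-46,0],[[-0.0194,-0.0576,0],-46,0]]'; python3 - <<'E'
from h import *
s=ctrl.sense();print(s["t"],s["tcp_pos"],s["ft_force"])
for n in("scene","top"):
    a=eyes.camera(n)[...,::-1]
    a=a[170:310,120:320] if n=="scene" else a[175:305,250:425]
    cv2.imwrite(f"pics/{n}3.png",cv2.resize(a,None,fx=4,fy=4,interpolation=2))
E
```

```text
t: 3.75
tcp_pos: [0.5988, -0.0542, 0.0617]
tcp_rot: [0.973, 0.232, 0.0, 0.0]
ft_force: [1.0, 1.1, -0.2]
gripper_width: 0.0002
3.75 [ 0.59875808 -0.05422665  0.06166365] [ 0.99178846  1.11493461 -0.22405072]
```

View pics/scene3.png

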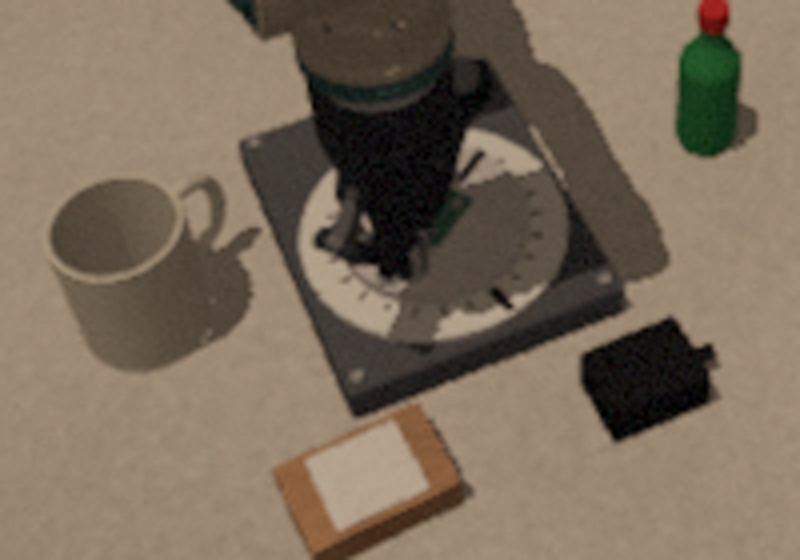

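View pics/top3.png

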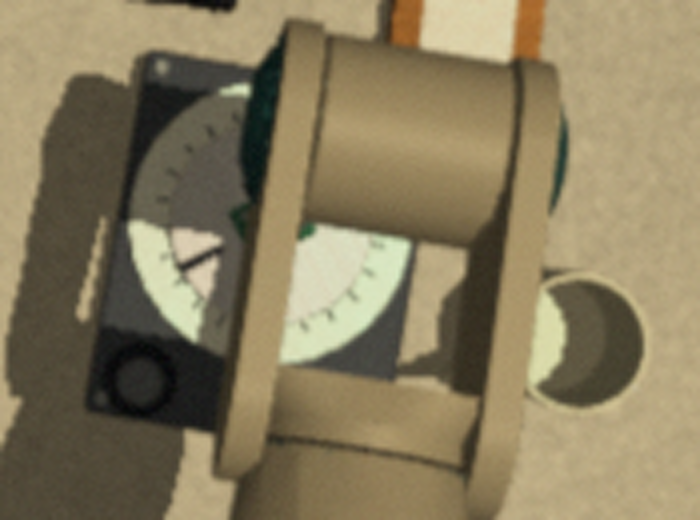

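```bash
python3 -m handwheel '[[[-0.0054,-0.0049,0],-8,0],[[-0.0116,-0.009,0],-16,0],[[-0.0182,-0.0122,0],-24,0],[[-0.0252,-0.0145,0],-32,0],[[-0.0325,-0.0157,0],-40,0],[[-0.0398,-0.016,0],-48,0],[[-0.0472,-0.0152,0],-56,0],[[-0.0543,-0.0134,0],-64,0],[[-0.0611,-0.0106,0],-72,0],[[-0.0675,-0.0069,0],-80,0],[[-0.0733,-0.0023,0],-88,0],[[-0.0733,-0.0023,0],-88,0]]'; python3 - <<'E'
from h import *
s=ctrl.sense();print(s["t"],s["tcp_pos"],s["ft_force"],s["joint_pos"][5])
for n in("scene","top","wrist"):
    a=eyes.camera(n)[...,::-1]
    if n=="wrist": cv2.imwrite("pics/wrist4.png",a);print(eyes.camera_model(n));continue
    a=a[170:310,120:320] if n=="scene" else a[175:305,250:425]
    cv2.imwrite(f"pics/{n}4.png",cv2.resize(a,None,fx=4,fy=4,interpolation=2))
E
```

```text
t: 5.35
tcp_pos: [0.5254, -0.0557, 0.0614]
tcp_rot: [0.862, -0.507, -0.0, 0.0]
ft_force: [-0.0, 0.6, -0.6]
gripper_width: 0.0002
5.35 [ 0.5253671  -0.05573425  0.06140719] [-0.0213536   0.59634664 -0.59533918] 2.4582851298138726
{'K': array([[321.49948357,   0.        , 279.06072449],
       [  0.        , 321.49948357, 209.07969013],
       [  0.        ,   0.        ,   1.        ]]), 'eye': array([ 0.56270031, -0.12292495,  0.20429411]), 'attitude': array([-0.24869518,  0.95675589,  0.14602356, -0.03802633])}
```

View pics/scene4.png

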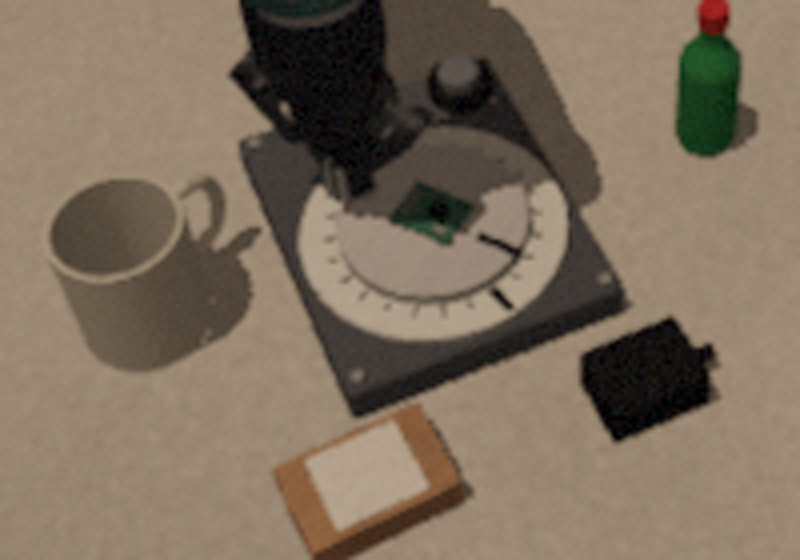

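View pics/top4.png

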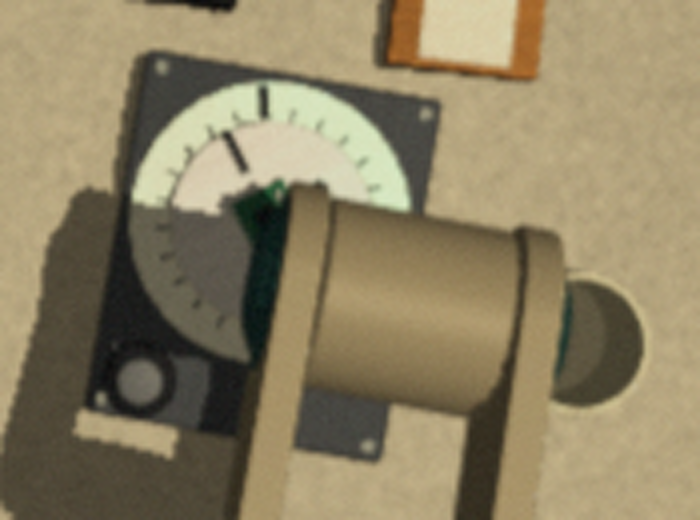

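View pics/wrist4.png

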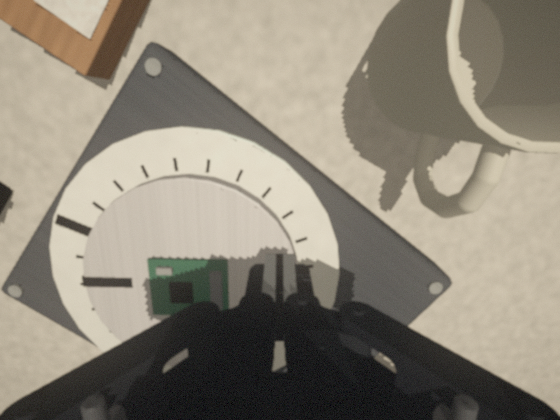

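```bash
cat >> h.py <<'E'
def meas(cm,im,C,lo=-40,hi=60,thr=90):
    g=im.max(2).astype(float); H,W=g.shape
    uu,vv=np.meshgrid(np.arange(W),np.arange(H)); uv=np.c_[uu.ravel(),vv.ravel()]
    out={}
    for n,z,r0,r1 in(("idx",.046,.036,.056),("long",.036,.0685,.079)):
        P=plane(cm,uv,z)[:,:2]-C; r=np.hypot(*P.T); a=np.degrees(np.arctan2(P[:,1],P[:,0]))
        sel=((r>r0)&(r<r1)&(a>lo)&(a<hi)).reshape(H,W)
        m=(sel&(g<thr)).astype(np.uint8)
        k,lab,st,_=cv2.connectedComponentsWithStats(m)
        res=[]
        for i in range(1,k):
            if st[i,4]<6: continue
            q=(lab==i).ravel(); w=thr-g.ravel()[q]
            p=np.average(P[q],axis=0,weights=w); res.append((int(st[i,4]),round(float(ang(p)),2),round(float(np.hypot(*p)),4)))
        out[n]=sorted(res)[::-1][:4]
    return out
E
python3 - <<'E'
from h import *
C=np.array([.5606,-.0174])
f=lambda n:cv2.imread(n)
cw={'K':np.array([[321.49948357,0,279.06072449],[0,321.49948357,209.07969013],[0,0,1]]),'eye':np.array([0.56270031,-0.12292495,0.20429411]),'attitude':np.array([-0.24869518,0.95675589,0.14602356,-0.03802633])}
print("wrist",meas(cw,f("pics/wrist4.png"),C))
# ring outer edge in wrist picture: centre
for uv,z in [((75,226),.036),((108,283),.046)]: print(plane(cw,[uv],z)-np.r_[C,0])
w=f("pics/wrist4.png");
P=plane(cw,[(50,240),(187,127),(335,230),(120,150),(290,160)],.036)[:,:2]
A=np.c_[2*P,np.ones(5)];s=np.linalg.lstsq(A,(P**2).sum(1),rcond=None)[0];print("wrist centre",s[:2],np.sqrt(s[2]+s[:2]@s[:2]))
print("wrist own",meas(cw,w,s[:2]))
# top, scene : crops x4
for n,(x0,y0) in(("top4",(250,175)),("scene4",(120,170))):
    cm=eyes.camera_model(n[:-1]); cm["K"]=cm["K"].copy(); cm["K"][:2]*=4; cm["K"][0,2]-=4*x0-1.5; cm["K"][1,2]-=4*y0-1.5
    print(n,meas(cm,f(f"pics/{n}.png"),C))
E
```

```text
wrist {'idx': [(257, 27.4, 0.0456)], 'long': [(138, 3.62, 0.074)]}
[[0.0710264  0.00444466 0.036     ]]
[[0.04006112 0.02156435 0.046     ]]
wrist centre [ 0.55748407 -0.01742022] 0.0849143142388172
wrist own {'idx': [(255, 25.58, 0.0456)], 'long': [(136, 3.47, 0.074)]}
top4 {'idx': [(167, 27.96, 0.0464)], 'long': [(92, 3.95, 0.0737)]}
scene4 {'idx': [(216, 29.93, 0.0464)], 'long': [(104, 5.34, 0.0734)]}
```

```bash
python3 -m handwheel '[[[-0.0025,0.0027,0],-3,0],[[-0.005,0.0053,0],-6,0],[[-0.0075,0.0083,0],-9,0],[[-0.0094,0.0113,0],-11,0],[[-0.0112,0.0145,0],-12,0],[[-0.0112,0.0145,0],-12,0]]'; cat > m.py <<'E'
from h import *
import sys
k=sys.argv[1]; C=np.array([.5606,-.0174])
s=ctrl.sense();print(s["t"],s["tcp_pos"],s["ft_force"],s["joint_pos"][5])
for n in sys.argv[2:]:
    cm=eyes.camera_model(n); a=eyes.camera(n); cv2.imwrite(f"pics/{n}{k}.png",a[...,::-1])
    sc=2; b=cv2.resize(a,None,fx=sc,fy=sc,interpolation=cv2.INTER_CUBIC); c=dict(cm); K=cm["K"].copy(); K[:2]*=sc; K[:2,2]+=.5; c["K"]=K
    print(n,meas(c,b,C))
E
python3 m.py 5 wrist top scene
```

```text
t: 6.25
tcp_pos: [0.5144, -0.0414, 0.0614]
tcp_rot: [0.804, -0.595, -0.0, -0.0]
ft_force: [-0.6, -1.3, 0.9]
gripper_width: 0.0003
6.25 [ 0.51436149 -0.04144709  0.06144366] [-0.55633415 -1.33694539  0.89835194] 2.6930142266635015
wrist {'idx': [(1106, 7.49, 0.0459)], 'long': [(524, 3.72, 0.074)]}
top {'idx': [(45, 8.02, 0.0462)], 'long': [(21, 4.0, 0.0734)]}
scene {'idx': [(56, 10.23, 0.0457)], 'long': [(26, 5.31, 0.0733)]}
```

View pics/wrist5.png

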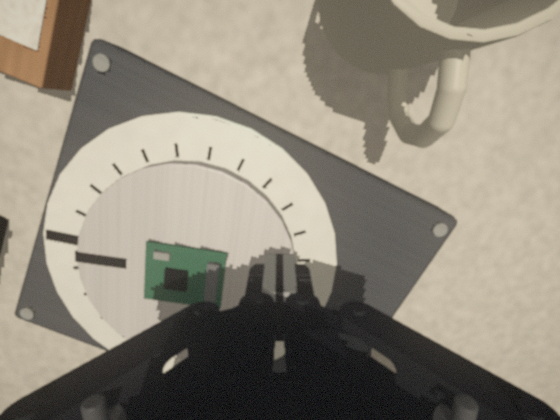

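```bash
python3 -m handwheel '[[[-0.0005,0.0014,0],-1,0],[[-0.001,0.0028,0],-2,0],[[-0.001,0.0028,0],-2,0],[[-0.001,0.0028,0],-2,0]]'; python3 m.py 6 wrist top scene; python3 - <<'E'
from h import *
cm=eyes.camera_model("scene"); im=cv2.imread("pics/scene0.png")
m=((im.max(2)>138)).astype(np.uint8)*255; m[:195]=0;m[258:]=0;m[:,:190]=0;m[:,264:]=0
cs,_=cv2.findContours(m,0,1); c=max(cs,key=cv2.contourArea); h=cv2.convexHull(c)[:,0]; P=plane(cm,h,.036)[:,:2]
s=np.linalg.lstsq(np.c_[2*P,np.ones(len(P))],(P**2).sum(1),rcond=None)[0];print("scene centre",s[:2],np.sqrt(s[2]+s[:2]@s[:2]), len(P))
E
```

```text
t: 6.9
tcp_pos: [0.5131, -0.0387, 0.0612]
tcp_rot: [0.793, -0.609, -0.0, 0.0]
ft_force: [0.4, -1.3, 1.1]
gripper_width: -0.0002
6.9 [ 0.51312262 -0.03869786  0.06122974] [ 0.37532907 -1.28668881  1.06317274] 2.7340977529245194
wrist {'idx': [(1124, 4.05, 0.0458)], 'long': [(526, 3.71, 0.0741)]}
top {'idx': [(46, 4.68, 0.0451)], 'long': [(21, 3.98, 0.0735)]}
scene {'idx': [(50, 6.6, 0.0458)], 'long': [(26, 5.32, 0.0732)]}
scene centre [ 0.56093056 -0.01634738] 0.08319111219920652 35
```

```bash
python3 -m handwheel '[[[0.001,-0.008,0],0,0],[[0.003,-0.02,0],0,0],[[0.003,-0.02,0.03],5,0],[[0.0,-0.02,0.08],15,0],[[-0.01,-0.02,0.12],25,0],[[-0.02,-0.02,0.14],35,0],[[-0.02,-0.02,0.14],40,0],[[-0.02,-0.02,0.14],40,0]]'; python3 m.py 7 wrist top scene
```

```text
t: 8.05
tcp_pos: [0.4933, -0.0594, 0.2015]
tcp_rot: [0.953, -0.302, 0.0, -0.0]
ft_force: [-0.0, -0.1, 0.2]
gripper_width: -0.0002
8.05 [ 0.49333054 -0.05935594  0.20151876] [-0.03773073 -0.05051319  0.22304843] 1.990561866098317
wrist {'idx': [(310, 3.87, 0.0463)], 'long': [(163, 3.6, 0.0739)]}
top {'idx': [(44, 4.66, 0.0451)], 'long': [(21, 3.98, 0.0735)]}
scene {'idx': [(50, 6.6, 0.0459)], 'long': [(24, 5.35, 0.0732)]}
```

View pics/wrist7.png

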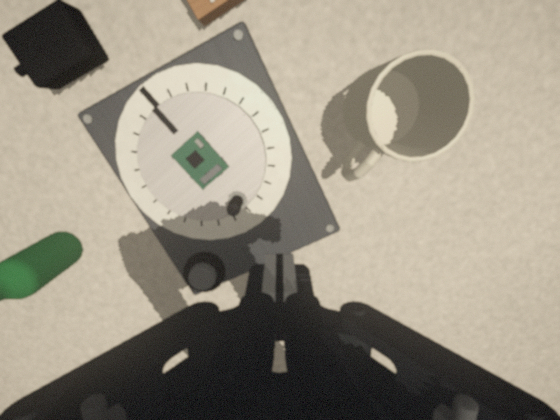

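View pics/top7.png

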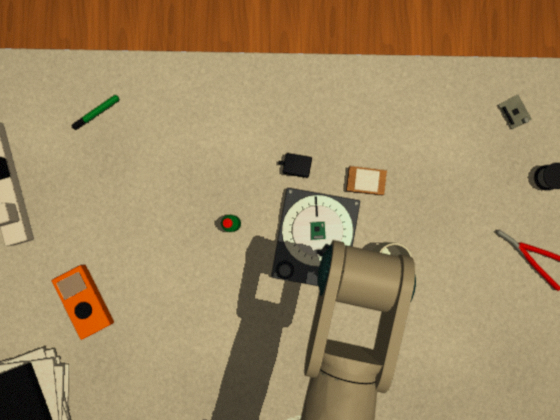

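```bash
python3 - <<'E'
from h import *
cm=eyes.camera_model("wrist"); im=cv2.imread("pics/wrist7.png")
m=((im.min(2)>165)).astype(np.uint8)*255; m[:55]=0;m[245:]=0;m[:,:105]=0;m[:,298:]=0
m2=m.copy(); m2[200:]=0
cs,_=cv2.findContours(m2,0,1); c=max(cs,key=cv2.contourArea); h=cv2.convexHull(c)[:,0]; h=h[h[:,1]<196]; P=plane(cm,h,.036)[:,:2]
s=np.linalg.lstsq(np.c_[2*P,np.ones(len(P))],(P**2).sum(1),rcond=None)[0];C=s[:2];r=np.sqrt(s[2]+C@C);print("centre",C,r,np.std(np.hypot(*(P-C).T)-r),len(P))
b=cv2.resize(im,None,fx=2,fy=2,interpolation=2); k=dict(cm);K=cm["K"].copy();K[:2]*=2;K[:2,2]+=.5;k["K"]=K
print(meas(k,b,C)); 
for d in([.001,0],[0,.001]): print(meas(k,b,C+d))
cv2.imwrite("pics/z7.png",cv2.resize(im[55:250,100:310],None,fx=3,fy=3,interpolation=2))
E
```

```text
centre [ 0.55973286 -0.01831642] 0.08342626327203301 0.0001441493723544768 38
{'idx': [(310, 5.08, 0.0461)], 'long': [(163, 4.34, 0.074)]}
{'idx': [(310, 5.15, 0.0464)], 'long': [(165, 4.39, 0.074)]}
{'idx': [(310, 3.84, 0.0463)], 'long': [(163, 3.57, 0.0739)]}
```

View pics/z7.png

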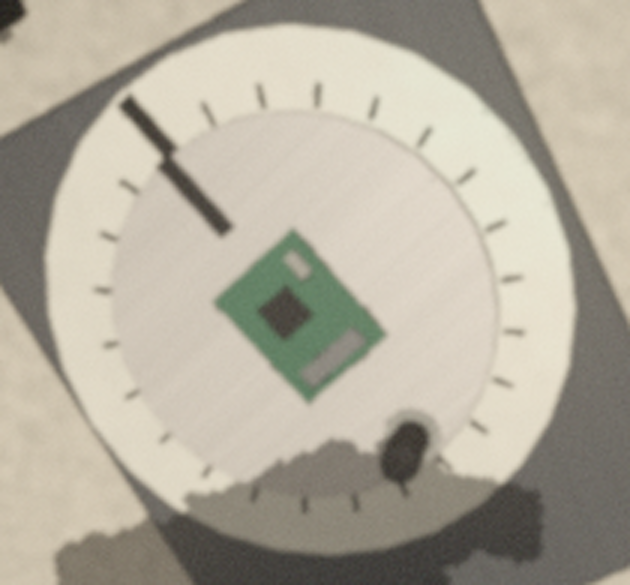

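```bash
python3 -m handwheel '[[[0.01,0,-0.02],-10,0],[[0.018,0,-0.05],-20,0],[[0.022,0,-0.09],-30,0],[[0.023,0,-0.12],-40,0],[[0.023,0,-0.14],-40,0],[[0.023,0,-0.14],-40,0],[[0.022,0.008,-0.14],-40,0],[[0.021,0.014,-0.14],-40,0],[[0.02,0.018,-0.14],-40,0],[[0.02,0.02,-0.14],-40,0],[[0.02,0.0207,-0.14],-40,0],[[0.02,0.0207,-0.14],-40,0]]'; python3 m.py 8 wrist top scene
```

```text
t: 9.7
tcp_pos: [0.5135, -0.0383, 0.0616]
tcp_rot: [0.793, -0.609, 0.0, -0.0]
ft_force: [0.1, -1.9, 1.5]
gripper_width: -0.0001
9.7 [ 0.51345723 -0.03827633  0.06155342] [ 0.08943121 -1.91817037  1.52329126] 2.735566433896832
wrist {'idx': [(1126, 3.68, 0.0458)], 'long': [(522, 3.73, 0.0738)]}
top {'idx': [(45, 4.21, 0.0458)], 'long': [(22, 4.0, 0.0735)]}
scene {'idx': [(51, 6.38, 0.0463)], 'long': [(25, 5.35, 0.0733)]}
```

```bash
python3 -m handwheel '[[[0,0.0004,0],0,0],[[0,0.0004,0],0,0],[[0,0.0004,0],0,0]]'; python3 m.py 9 wrist top scene;  python3 -m handwheel '[[[0.001,-0.008,0],0,0],[[0.003,-0.02,0],0,0],[[0.003,-0.02,0.03],5,0],[[0.0,-0.02,0.08],15,0],[[-0.01,-0.02,0.12],25,0],[[-0.02,-0.02,0.14],35,0],[[-0.02,-0.02,0.14],40,0],[[-0.02,-0.02,0.14],40,0]]'; python3 m.py 10 wrist top scene
python3 - <<'E'
from h import *
cm=eyes.camera_model("wrist"); im=cv2.imread("pics/wrist10.png")
b=cv2.resize(im,None,fx=2,fy=2,interpolation=2); k=dict(cm);K=cm["K"].copy();K[:2]*=2;K[:2,2]+=.5;k["K"]=K
print(meas(k,b,np.r_[.55973,-.01832])); 
m=((im.max(2)<75)).astype(np.uint8)
# lock: circles
g=cv2.cvtColor(im,cv2.COLOR_BGR2GRAY)
cv2.imwrite("pics/z10.png",cv2.resize(im[230:310,150:260],None,fx=6,fy=6,interpolation=2))
R0=np.radians(-9.7); Cn=np.array([.5409,-.0138])
L=Cn+[np.cos(R0)*-.085-np.sin(R0)*.06,np.sin(R0)*-.085+np.cos(R0)*.06]
print("L",L,[ (n,proj(eyes.camera_model(n),[*L,.045])) for n in("wrist","top","scene")])
E
```

```text
t: 10.22
tcp_pos: [0.5134, -0.0377, 0.0614]
tcp_rot: [0.793, -0.609, 0.0, -0.0]
ft_force: [1.2, -1.2, -0.2]
gripper_width: 0.0001
10.225 [ 0.51337916 -0.03770224  0.06142605] [ 1.18087777 -1.16441763 -0.15140077] 2.7363770327245716
wrist {'idx': [(1124, 3.07, 0.0459)], 'long': [(527, 3.71, 0.0738)]}
top {'idx': [(45, 3.64, 0.0453)], 'long': [(21, 4.0, 0.0736)]}
scene {'idx': [(59, 5.69, 0.0467)], 'long': [(25, 5.35, 0.0733)]}
t: 11.38
tcp_pos: [0.4932, -0.0582, 0.2013]
tcp_rot: [0.953, -0.302, -0.0, 0.0]
ft_force: [-0.1, 0.0, 0.4]
gripper_width: 0.0001
11.375 [ 0.49319569 -0.05818815  0.20128084] [-0.09280885  0.00805446  0.35021453] 1.992716508210564
wrist {'idx': [(308, 2.77, 0.0461)], 'long': [(165, 3.6, 0.0741)]}
top {'idx': [(44, 3.63, 0.0457)], 'long': [(21, 3.98, 0.0734)]}
scene {'idx': [(58, 5.62, 0.0464)], 'long': [(25, 5.34, 0.0733)]}
{'idx': [(307, 3.97, 0.0461)], 'long': [(165, 4.33, 0.0741)]}
L [0.46722457 0.05966381] [('wrist', array([[200.53138343, 274.91865915]])), ('top', array([[283.98938931, 269.46663029]])), ('scene', array([[234.29137396, 188.97070774]]))]
```

View pics/z10.png

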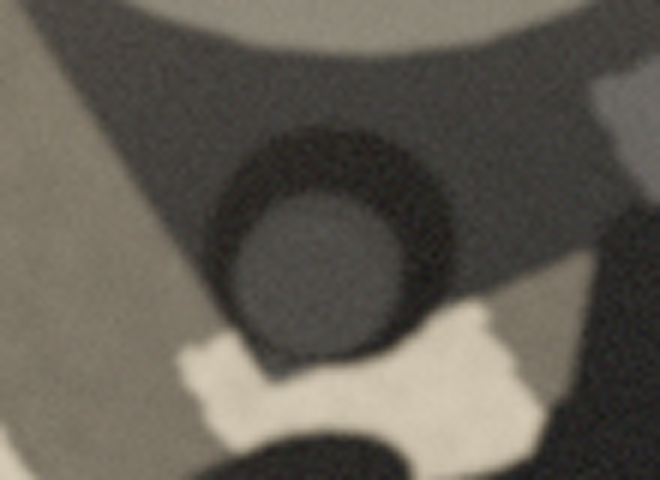

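```bash
python3 - <<'E'
from h import *
obs=[("wrist",(202.9,275.4)),("top",(285.2,269.5)),("scene",(120+115-.4,170+18-.4))]
A=[];b=[]
for n,uv in obs:
    cm=eyes.camera_model(n); d=ray(cm,[uv])[0]; d/=np.linalg.norm(d); M=np.eye(3)-np.outer(d,d); A.append(M); b.append(M@cm["eye"])
X=np.linalg.lstsq(np.vstack(A),np.hstack(b),rcond=None)[0]; print(X)
for z in(.045,.05,.055): print(z,[plane(eyes.camera_model(n),[uv],z)[0,:2].round(4) for n,uv in obs])
E
```

```text
[0.46732241 0.05783587 0.04954269]
0.045 [array([0.4654, 0.058 ]), array([0.4672, 0.0568]), array([0.4634, 0.063 ])]
0.05 [array([0.4669, 0.0553]), array([0.4676, 0.0569]), array([0.4676, 0.0608])]
0.055 [array([0.4684, 0.0526]), array([0.468 , 0.0569]), array([0.4719, 0.0586])]
```

```bash
python3 -m handwheel '[[[-0.008,0.035,0],0,0],[[-0.017,0.075,0],0,0],[[-0.026,0.11,0],0,0],[[-0.026,0.117,-0.03],0,0],[[-0.026,0.117,-0.08],0,0],[[-0.026,0.117,-0.12],0,0],[[-0.026,0.117,-0.14],0,0],[[-0.026,0.117,-0.142],0,0],[[-0.026,0.117,-0.142],0,0]]'; python3 - <<'E'
from h import *
print(ctrl.sense()["tcp_pos"])
a=eyes.camera("scene")[...,::-1]; cv2.imwrite("pics/z11.png",cv2.resize(a[130:270,140:310],None,fx=4.5,fy=4,interpolation=2))
a=eyes.camera("wrist")[...,::-1]; cv2.imwrite("pics/wrist11.png",a)
E
```

```text
t: 12.65
tcp_pos: [0.4678, 0.0593, 0.0601]
tcp_rot: [0.953, -0.302, 0.0, -0.0]
ft_force: [-0.5, 0.1, 0.5]
gripper_width: 0.0001
[0.46777562 0.05930536 0.06010495]
```

View pics/z11.png

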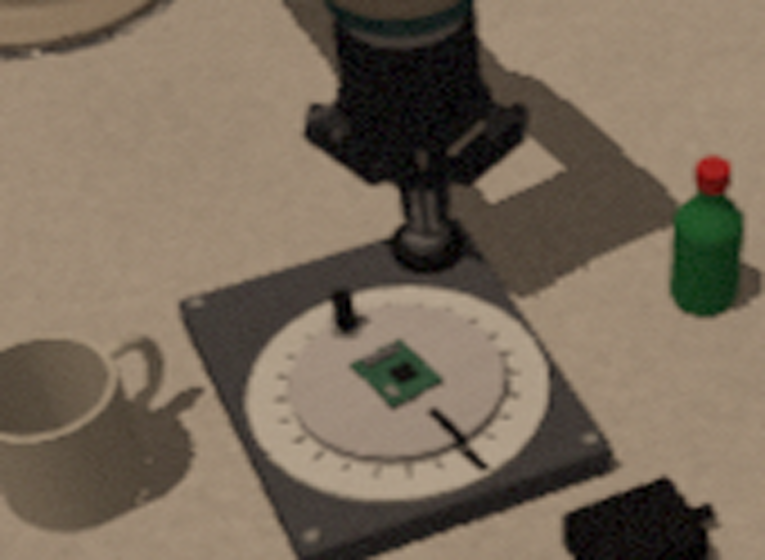

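View pics/wrist11.png

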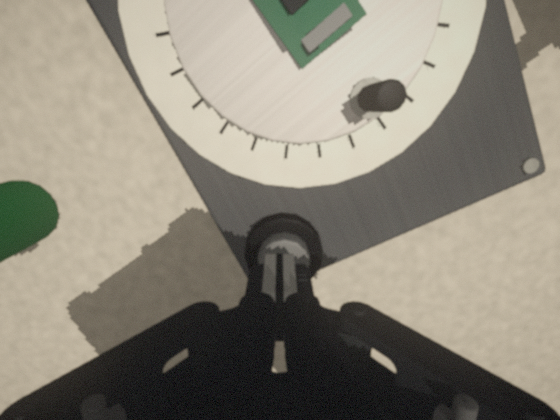

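```bash
python3 -m handwheel '[[[0,0,-0.002],0,0],[[0,0,-0.004],0,0],[[0,0,-0.006],0,0],[[0,0,-0.008],0,0],[[0,0,-0.008],0,0]]';  python3 -m handwheel '[[[0,0,-0.002],0,0],[[0,0,-0.002],0,0]]'; python3 -m handwheel '[[[0,0,-0.002],0,0],[[0,0,-0.002],0,0]]'
```

```text
t: 13.38
tcp_pos: [0.4673, 0.0593, 0.0513]
tcp_rot: [0.953, -0.301, -0.0, 0.0]
ft_force: [-1.8, -0.3, 1.9]
gripper_width: -0.0003
t: 13.62
tcp_pos: [0.4674, 0.0594, 0.0494]
tcp_rot: [0.953, -0.301, 0.0, -0.0]
ft_force: [-0.3, -1.5, 2.8]
gripper_width: -0.0001
t: 13.88
tcp_pos: [0.4674, 0.0593, 0.0474]
tcp_rot: [0.953, -0.301, 0.0, -0.0]
ft_force: [-1.2, -0.5, 4.4]
gripper_width: -0.0
```

```bash
python3 -m handwheel '[[[0,0,-0.001],0,0],[[0,0,-0.001],0,0]]';  python3 -m handwheel '[[[0,0,-0.001],0,0],[[0,0,-0.001],0,0]]'; python3 -m handwheel '[[[0,0,-0.001],0,0],[[0,0,-0.001],0,0]]'
```

```text
t: 14.12
tcp_pos: [0.4674, 0.0594, 0.0464]
tcp_rot: [0.953, -0.301, 0.0, -0.0]
ft_force: [-0.5, 0.2, 5.5]
gripper_width: 0.0
t: 14.38
tcp_pos: [0.4674, 0.0594, 0.0459]
tcp_rot: [0.953, -0.301, 0.0, -0.0]
ft_force: [-2.9, -0.3, 9.6]
gripper_width: -0.0
t: 14.62
tcp_pos: [0.4675, 0.0594, 0.0458]
tcp_rot: [0.953, -0.301, 0.0, -0.0]
ft_force: [-7.8, -0.1, 16.0]
gripper_width: 0.0001
```

```bash
python3 -m handwheel '[[[0,0,0],0,0],[[0,0,0.003],0,0],[[0,0,0.007],0,0],[[0,0,0.015],0,0],[[0,0,0.05],0,0],[[0,0,0.1],0,0],[[-0.01,0.03,0.15],0,0],[[-0.02,0.06,0.15],0,0],[[-0.03,0.1,0.15],0,0],[[-0.04,0.14,0.15],0,0],[[-0.04,0.14,0.15],0,0]]'; python3 m.py 12 wrist top scene; python3 - <<'E'
import cv2
a=cv2.imread("pics/top12.png")[165:305,215:425]; b=cv2.imread("pics/top0.png")[165:305,215:425]
cv2.imwrite("pics/z12.png",cv2.resize(cv2.hconcat([b,a]),None,fx=1.9,fy=1.9,interpolation=2))
cv2.imwrite("pics/z13.png",cv2.resize(cv2.imread("pics/scene12.png")[150:310,120:320],None,fx=3.5,fy=3.5,interpolation=2))
E
```

```text
t: 16.0
tcp_pos: [0.4263, 0.2011, 0.1941]
tcp_rot: [0.954, -0.3, -0.0, 0.0]
ft_force: [1.3, -0.7, -0.3]
gripper_width: 0.0001
16.0 [0.42631996 0.20114192 0.19409857] [ 1.33262295 -0.6605538  -0.32700657] 2.541904732541177
wrist {'idx': [], 'long': []}
top {'idx': [(44, 3.67, 0.0458)], 'long': [(22, 4.01, 0.0736)]}
scene {'idx': [(60, 5.68, 0.0465)], 'long': [(26, 5.31, 0.0734)]}
```

View pics/z12.png

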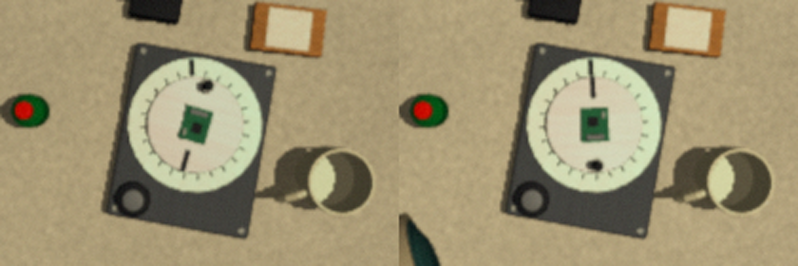

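View pics/z13.png

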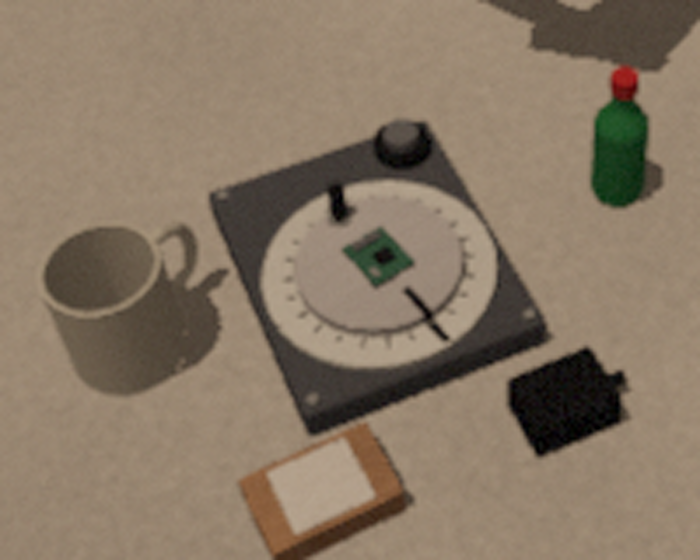

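The lines form one straight line, the button is back up, and the loose items look unmoved. The robot is touching nothing.

```bash
python3 -m handwheel '[[[0,0,0],0,0],[[0,0,0],0,0]]'; python3 -c "
from workcell import ctrl
print(ctrl.sign_off())"
```

```text
t: 16.4
tcp_pos: [0.4275, 0.1987, 0.1943]
tcp_rot: [0.953, -0.302, -0.0, 0.0]
ft_force: [-0.2, -0.7, 0.5]
gripper_width: 0.0
the job is handed in; nothing more can be done
None
```

I pushed the stud about 160° clockwise with the shut fingertips until the index line met the long line. I then pressed the lock button down, let it go and handed the job in at 16.4 s.

- **Alignment:** The top view, and the wrist view taken before the press, put the index line about 0.35° past the long line. The scene view, corrected for its own ring centre, puts it about 0.2° past. The scene view's uncorrected figure disagrees, at about 0.35° short. In the top and scene views the disc did not move when the button was pressed.
- **Button:** The fingertip met it at about 52 mm height and hit a hard stop at 45.9 mm. That matches the 6 mm travel. The last reading was 16 N, with about 8 N of sideways force. In the final pictures the button is up again.
- **Surroundings:** The mug, glue bottle, adapter and carton look unmoved in the before and after pictures, judged by eye. The arm ended well clear of everything.

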